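# Seat a pin gauge against the end stop of a V-groove jig

## Robot

A 7-joint arm with a two-finger parallel gripper is mounted at the origin on a cart in front of the work surface, level with it; the furniture and walls round the work are solid. World frame = base frame: x ahead of the robot, y to its left, z up, the work surface at z = 0. Lengths are in mm, angles in degrees, forces in N, time in s.
With the tool pointing down it reaches from about 425 to 1025 mm from the base axis. Payload 9.4 kg.
Tool frame: the origin (TCP) lies between the finger pads; the fingertips stand 25 mm ahead of it and the grasp point (between the pads) lies 6 mm ahead of it (bot.finger_overhang is the distance from the TCP to the fingertips, in mm); z points along the fingers, y is the direction in which the jaws open and shut (so a half turn about z gives the same grasp; the last joint's range is limited). The gripper opens to 85 mm and grips with 20 to 120 N. Pads are 22 mm wide; open, the fingers measure 114 mm over their backs; the gripper's body (76 mm by 85 mm) begins 54 mm behind the grasp point. The pads swing forward as they close: fully open they stand 13 mm farther back than shut.
Start: joints at [-73.894, 34.337, -0.143, 91.639, 0.103, 54.024, -4.572], TCP at [253.908, 679.084, 256.275] pointing down, gripper open.
Joint ranges: [-147.43, 147.43], [-19.82, 112.94], [-74.19, 73.91], [6.32, 146.72], [-59.91, 239.91], [6.04, 106.73], [-150.56, 150.56]. Speed limits (degrees/s): [127.2, 127.2, 172.46, 172.46, 180, 180, 180].

## Interface

Orientations are given as [roll, pitch, yaw] about the fixed x, y, z axes, in that order (R = Rz(yaw) Ry(pitch) Rx(roll)).
In Python, from bench import bot, vision gives the robot as it stands.
- The arm moves only by the tool carry_out, never from a script. Its argument "series" is a list of rows, each an object with "travel": the shift along the world's x, y, z in m, a list of three; "spin": the turn about the world's z in degrees; "hand": the finger opening in m, from 0 to 0.0854. In form: [{"travel": [tx, ty, tz], "spin": spin, "hand": hand}, ...]. A call has 1 to 5 rows; each row is the pose to reach, as a shift and turn from the pose commanded when the call began; what a row does not reach only later rows make up. A row lasts 1/8 s, in which the tool goes at most 62.5 mm and 10.7 degrees, less where a joint would pass 70% of its speed; a pose out of reach is approached as far as the arm can. A call with a gripper value outside its range is refused whole. The fingers move at their own pace and stop on an object; the grip force is fixed at half the most. Time passes only in rows, so rows that repeat a pose let the fingers close. It gives the time, the measured TCP pose, the force and the opening at its end, in the units of the state.
- bot.observe(): the state, without advancing time (a new reading comes with each control period).
- vision.grab_frame(name): name is "side" or "top" or "wrist"; returns (picture, depth): 384x512x3 uint8, blue, green, red; 384x512 float32, mm along the optical axis (not along the pixel's ray), 0 where there is no reading.
- vision.camera_info(name): a dict with "mtx" (3x3 intrinsics, pixels), "cam_to_world" (4x4, takes a point from camera to world coordinates). Camera axes: x right, y up, looking along -z (the intrinsics and any distortion apply to the point x, -y, -z); pixel columns grow to the right and rows downward; lengths in mm; the calibration is good to about 2 mm. A picture is of the moment at which its call begins: read the wrist's pose just before it. camera_info takes no time and is no camera call; for the wrist camera it gives the pose at the moment of the call.
- bot.close_job(): hands the job in, once; it reports no verdict.
The state is a dict: "time_s": time; "q": joint angles; "joint_velocities": joint speeds; "joint_efforts": joint torques, N m; "ee_pos": TCP position; "tcp_rot": TCP orientation; "wrist_force": force on the tool from outside, world axes, zero at the start; "torque": the same for the moment, N m; "finger_gap": finger opening in mm.
Only numpy, scipy, OpenCV 4.12 (cv2) and the standard library are available. Lean on these libraries where they do the work, as an engineer would, in place of code of your own. Each camera call takes 0.05 s, during which the arm holds its last target.

## Task

Take the steel pin gauge from its black rest and lay it in the open part of the jig's V-groove, then slide it along the groove, under the blue bridge, until its end is pressed firmly home on the nose of the end stop for a moment (a push of about 8 N is right); never press it on the stop with more than about 15 N. Leave it lying there in the groove, still touching the stop, and let go. Do not knock over or shift the loupe, the heatsink or the terminal block.

Things in the scene. Friction and masses are not known exactly. Their poses are not given: they have to be found in the camera images.
- pin_gauge: loose plain steel pin, a cylinder 14 mm in diameter and 140 mm long, about 0.16 kg, both ends alike. Origin at its middle on its axis, x along its axis (z may point anywhere round it). It starts lying level in the rest, its middle up to 8 mm from the rest's middle along the axis.
- rest: fixed black rest on the bench: base 80 x 36 x 6 mm with two V-notched posts, 10 mm thick, 28 mm wide, 32 mm high, centred 24 mm either side of the middle. Origin at the centre of its underside; x along the pin; the pin's axis lies 35 mm above the origin. The pin overhangs both posts.
- jig: fixed jig on the bench: dark base plate 175 x 64 x 10 mm (x from -80 to 95 mm) with an aluminium V-block 50 mm wide, x from -80 to 62 mm, its top at z = 42 mm. Origin at bench level below the groove; x runs along the groove towards the end stop, z up. A pin seated in the 90-degree groove has its axis along x at y = 0, z = 45 mm. The groove is open above from x = -80 to 10 mm.
- groove_back (a point): the open back end of the groove, on a seated pin's axis (jig x = -80 mm, z = 45 mm); axes like the jig's. A pin may overhang backwards here, with only the bench below.
- bridge (a point): middle of the top of the blue bridge that spans the groove from jig x = 10 to 32 mm (this point at x = 21 mm, z = 61 mm). 50 mm wide; its tunnel is 22 mm wide with its underside at z = 54 mm; screw heads reach z = 64 mm. A pin can pass below it only along the groove.
- end_stop: grey end-stop block fixed on the jig, 26 x 34 mm, its top 17 mm above the origin. Origin on a seated pin's axis line at jig x = 79 mm, axes like the jig's. It carries a brass nose facing the pin, with a sprung button in its tip, and a black knob behind.
- bore (a point): where the brass nose (12 mm diameter) leaves the block, on the groove's axis at jig x = 66 mm. The nose's flat tip stands 8 to 26 mm before this point (jig x from 58 down to 40 mm), set anew each time and not measured: find it by feel. It holds against 50 N. A sprung button 2.5 mm proud of the tip sinks flush at 0.5 N, less than the pin's friction in the groove, so a pin let go there stays touching.
- loupe: bystander: black loupe, 34 x 34 x 27 mm, standing on the bench; origin at the centre of its underside
- heatsink: bystander: grey finned heatsink, 30 x 45 x 23 mm, on the bench; origin at the centre of its underside
- terminal_block: bystander: green screw terminal block, 22 x 36 x 17 mm, on the bench; origin at the centre of its underside
Mind the look-alikes: they are no part of the job. Of the things that look like the pin_gauge, the smaller one is meant.

How it is judged (in metres and radians):
On the way, in this order (a step that is already met when the one before it is completed fails the run):
1. the pin gauge lies in the V-groove (within 3 mm across and in height, and 0.05 rad in direction) (y of pin_gauge in the frame of jig between -0.003 and 0.003 m and z of pin_gauge in the frame of jig between 0.042 and 0.048 m and angle between the x axis of pin_gauge and the x axis of jig, either way round below 0.05 rad), for 0.2 s.
2. the pin gauge, in the groove, is pressed on the end stop with more than 1.5 N for 0.2 s (all of step 1 and contact force between pin_gauge and end_stop above 1.5 N), for 0.2 s.
At the end, for the whole second after the job is handed in: the pin gauge lies still and released in the V-groove (within 3 mm across and in height, 0.05 rad in direction) with its end still touching the end stop (at least the sprung button, so no more than 2.5 mm from the nose) (all of step 1 and contact force between pin_gauge and end_stop above 0.05 N and linear speed of pin_gauge below 0.01 m/s).
It fails at once if the pin is pressed on the end stop with more than 18 N (contact force between pin_gauge and end_stop above 18 N).
It fails at once if the loupe is shifted more than 20 mm or tipped over (distance of loupe from where it was at the start of the episode above 0.02 m or angle between loupe's own z axis and vertical above 0.5 rad).
It fails at once if the heatsink is shifted more than 20 mm or tipped over (distance of heatsink from where it was at the start of the episode above 0.02 m or angle between heatsink's own z axis and vertical above 0.5 rad).
It fails at once if the terminal block is shifted more than 20 mm or tipped over (distance of terminal_block from where it was at the start of the episode above 0.02 m or angle between terminal_block's own z axis and vertical above 0.5 rad).
It also fails if it takes over 64 s, if anything falls off the work surface, if the arm or the gripper's body presses on something with over 40 N, if the wrist force passes 120 N, or if a joint passes its speed limit or range.

## Working session

There is one attempt and no reset: what is moved stays moved. The work goes in short steps, Python scripts to look and compute and a tool call to move; the robot and the scene stay as the last step left them, time stands still between calls to the robot, and variables do not carry over. Pictures are saved under pics/ and viewed, and the job is handed in when it is done.

Besides the shell and the picture viewer there is one more tool, called after "Emit:" by a JSON object that holds its "method" and its "body". carry_out: Moves the arm, as the interface text tells. Its arguments: {"type":"object","properties":{"series":{"type":"array"}},"required":["series"]}

```bash
mkdir -p pics; ls
python3 - <<'E'
from bench import bot, vision
import cv2
s=bot.observe()
for k,v in s.items(): print(k,v)
import pickle
for n in ["side","top","wrist"]:
    ci=vision.camera_info(n)
    p,d=vision.grab_frame(n); cv2.imwrite(f"pics/{n}0.png",p)
    pickle.dump((p,d,ci),open(f"pics/{n}0.pkl","wb"))
    print(n,ci["mtx"],ci["cam_to_world"],[k for k in ci])
E
```

```text
pics
time_s 0.0
q [-73.89441995  34.38422551  -0.14707733  91.68183216   0.10321305
  54.02306079  -4.57227213]
joint_velocities [ 0.00748836  0.04991504  0.05471612 -0.0086369   0.08887857 -0.05108786
 -0.03143804]
joint_efforts [-1.47968782e-03 -7.76447654e+01  1.56402491e+00 -2.58008176e+01
  1.22314974e-02  9.33075382e-03  1.29735284e-06]
ee_pos [253.7479823  678.6757166  255.41463492]
tcp_rot [-1.79911326e+02  7.46339776e-03  1.59504295e+02]
wrist_force [-0.82620909 -0.3338145   0.54604334]
torque [0.00320769 0.01836141 0.00171908]
finger_gap 85.40156771056095
side [[358.47460113   0.         257.39992017]
 [  0.         358.47460113 188.93972498]
 [  0.           0.           1.        ]] [[-9.57514004e-01  1.53569480e-01 -2.44097002e-01  3.28899100e+02]
 [-2.87576958e-01 -4.45068742e-01  8.48064448e-01  7.71813680e+02]
 [ 2.15968704e-02  8.82230259e-01  4.70322597e-01  4.99776119e+02]
 [ 0.00000000e+00  0.00000000e+00  0.00000000e+00  1.00000000e+00]] ['mtx', 'cam_to_world']
top [[412.83131721   0.         254.59599397]
 [  0.         412.83131721 194.50045786]
 [  0.           0.           1.        ]] [[-5.19276575e-03  9.88938233e-01 -1.48236992e-01  3.68992710e+02]
 [-9.99914574e-01 -3.35687176e-03  1.26323618e-02  3.81991731e+01]
 [ 1.19950130e-02  1.48289926e-01  9.88871184e-01  1.03806009e+03]
 [ 0.00000000e+00  0.00000000e+00  0.00000000e+00  1.00000000e+00]] ['mtx', 'cam_to_world']
wrist [[345.37720666   0.         257.12097434]
 [  0.         345.37720666 190.97498904]
 [  0.           0.           1.        ]] [[ 3.51531694e-01 -8.87052780e-01 -2.99270503e-01  1.75550956e+02]
 [ 9.36174175e-01  3.32457374e-01  1.14236639e-01  7.08261150e+02]
 [-1.83924296e-03 -3.20327115e-01  9.47305208e-01  3.72253246e+02]
 [ 0.00000000e+00  0.00000000e+00  0.00000000e+00  1.00000000e+00]] ['mtx', 'cam_to_world']
```

View pics/top0.png

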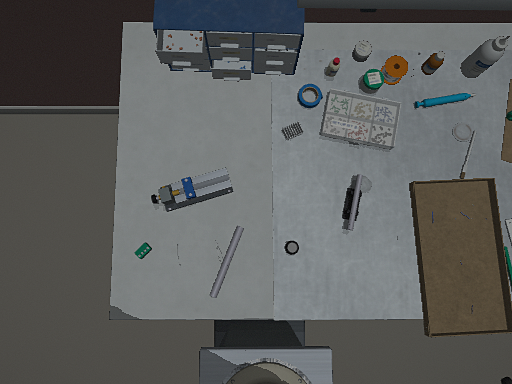

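View pics/side0.png

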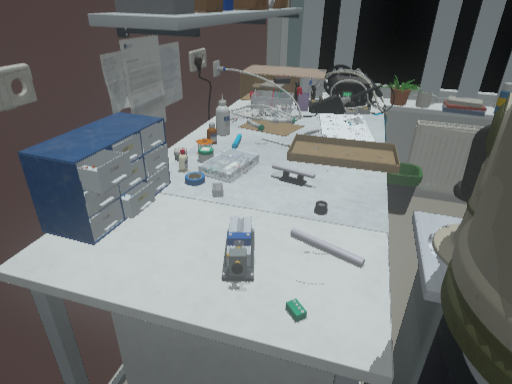

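View pics/wrist0.png

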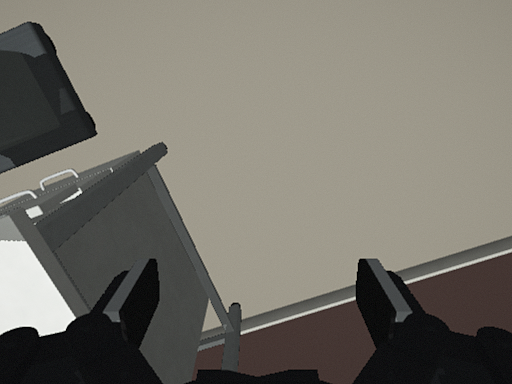

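The top view shows the pin in its black rest at about px (352,203). The jig is at (195,190) with its stop end at (160,196). The larger look-alike rod lies at (228,262). I'll zoom in next.

```bash
cat > h.py <<'E'
import numpy as np, cv2, pickle
def ld(n): return pickle.load(open(f"pics/{n}.pkl","rb"))
def ray(ci,u,v):
    K=ci["mtx"];T=ci["cam_to_world"]
    d=np.array([(u-K[0,2])/K[0,0],-(v-K[1,2])/K[1,1],-1.0])
    return T[:3,3],T[:3,:3]@d
def onz(ci,u,v,z):
    o,d=ray(ci,u,v); return o+d*(z-o[2])/d[2]
def dep(ci,D):
    K=ci["mtx"];T=ci["cam_to_world"];v,u=np.mgrid[:D.shape[0],:D.shape[1]]
    P=np.stack([(u-K[0,2])/K[0,0]*D,-(v-K[1,2])/K[1,1]*D,-D],-1)
    return P@T[:3,:3].T+T[:3,3]
def proj(ci,P):
    K=ci["mtx"];T=ci["cam_to_world"];c=(np.asarray(P)-T[:3,3])@T[:3,:3]
    return K[0,0]*c[...,0]/-c[...,2]+K[0,2], K[1,1]*-c[...,1]/-c[...,2]+K[1,2]
def crop(p,x0,y0,x1,y1,s,f): cv2.imwrite(f,cv2.resize(p[y0:y1,x0:x1],None,fx=s,fy=s,interpolation=cv2.INTER_CUBIC))
E
python3 - <<'E'
from h import *
p,d,ci=ld("top0")
a=cv2.resize(p[160:215,145:240],None,fx=8,fy=8,interpolation=cv2.INTER_CUBIC)[:300*2]
cv2.imwrite("pics/jig.png",a)
crop(p,330,165,390,240,8,"pics/rest.png")
P=dep(ci,d)
for u,v in [(352,203),(355,185),(349,225),(352,190),(195,190),(187,188),(164,193),(228,262),(291,247),(143,250),(292,130),(300,250)]:
    print(u,v,P[v,u].round(1))
E
```

```text
352 203 [ 497.2 -213.3   36.9]
355 185 [ 542.3 -223.1   34.6]
349 225 [ 443.1 -203.3   39.1]
352 190 [ 534.1 -221.9    8. ]
195 190 [530.1 171.   40.5]
187 188 [531.6 187.4  61.7]
164 193 [519.6 241.9  62.1]
228 262 [355.8  90.9  16.7]
291 247 [391.2 -63.2  20.9]
143 250 [385.9 299.4  13.9]
292 130 [687.4 -71.1  21.9]
300 250 [ 3.842e+02 -8.760e+01  1.000e-01]
```

View pics/jig.png

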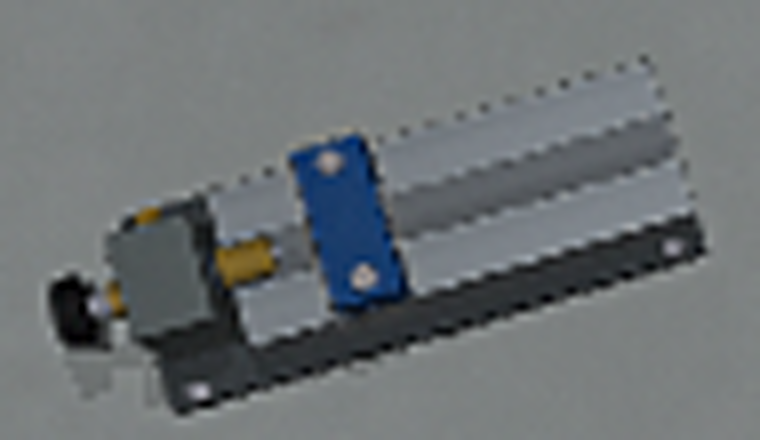

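View pics/rest.png

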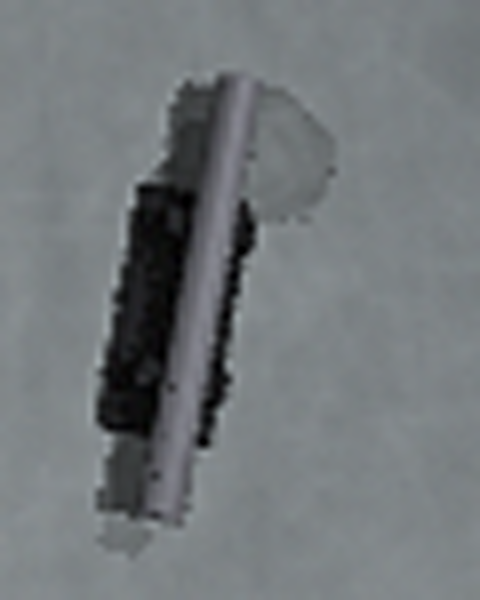

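Run:
```python
from h import *
p,d,ci=ld("top0")
P=dep(ci,d); b=p.astype(int); hsv=cv2.cvtColor(p,cv2.COLOR_BGR2HSV)
# pin: by height
m=np.zeros(d.shape,np.uint8); m[165:240,335:375]=1
m=((m>0)&(P[...,2]>28)&(P[...,2]<52)&(hsv[...,2]>95)).astype(np.uint8)
n,l,st,c=cv2.connectedComponentsWithStats(m); k=1+st[1:,4].argmax(); print(st[k],c[k])
pts=np.argwhere(l==k)[:,::-1].astype(np.float32)
r=cv2.minAreaRect(pts);print("pin px rect",r)
vx,vy,x0,y0=cv2.fitLine(pts,cv2.DIST_L2,0,.01,.01).ravel()
t=(pts-[x0,y0])@[vx,vy]
e=[np.array([x0,y0])+s*np.array([vx,vy]) for s in (t.min()-.5,t.max()+.5)]
E=[onz(ci,*q,40) for q in e];print(E,np.linalg.norm(E[1]-E[0]),(E[0]+E[1])/2,np.degrees(np.arctan2(*(E[1]-E[0])[1::-1])))
# jig: blue bridge
m=((hsv[...,0]>100)&(hsv[...,0]<125)&(hsv[...,1]>150)); m[:,:150]=0;m[:165]=0;m[215:]=0;m[:,240:]=0
pts=np.argwhere(m)[:,::-1].astype(np.float32)
print(len(pts)); r=cv2.minAreaRect(pts); print("bridge",r,onz(ci,*r[0],60))
B=cv2.boxPoints(r);print([onz(ci,*q,60).round(1) for q in B])
# V block right end / groove: from crop coordinates
for nm,(u,v),z in [("blkTL",(650,60),42),("blkBR",(692,212),42),("grooveback",(675,138),42),("stopL",(105,232),62),("blk near stop top",(215,185),42),("blk near stop bot",(255,345),42),("stop c",(160,272),62),("base BR",(705,255),10),("base BL",(180,412),10)]:
    print(nm,onz(ci,145+u/8-.44,160+v/8-.44,z).round(1))
```

```text
[349 174  14  56 219] [355.16438356 201.543379  ]
pin px rect ((355.11737060546875, 201.522216796875), (4.195840358734131, 55.9002799987793), 10.713123321533203)
[array([ 432.17268256, -204.8463962 ,   40.        ]), array([ 570.01723246, -236.38160779,   40.        ])] 141.40576192772926 [ 501.09495751 -220.614002     40.        ] -12.886016487194908
169
bridge ((173.7058868408203, 191.32354736328125), (20.858062744140625, 39.53330612182617), 75.96376037597656) [523.95302278 219.23913217  60.        ]
[array([537. , 271.4,  60. ]), array([560.2, 180.1,  60. ]), array([510.9, 167.2,  60. ]), array([488.2, 257.9,  60. ])]
blkTL [586.9  96.   42. ]
blkBR [539.4  82.9  42. ]
grooveback [562.4  88.2  42. ]
stopL [530.4 257.2  62. ]
blk near stop top [548.2 228.6  42. ]
blk near stop bot [498.9 215.3  42. ]
stop c [518.3 240.5  62. ]
base BR [531.1  80.2  10. ]
base BL [482.  243.9  10. ]
```

Emit:
{"method": "carry_out", "body": {"series": [{"travel":[0.035,-0.05,0],"spin":0,"hand":0.0854},{"travel":[0.07,-0.1,0],"spin":0,"hand":0.0854},{"travel":[0.1,-0.15,0.01],"spin":0,"hand":0.0854},{"travel":[0.13,-0.2,0.02],"spin":0,"hand":0.0854},{"travel":[0.16,-0.25,0.03],"spin":0,"hand":0.0854}]}}

```text
time_s: 0.78
ee_pos: [414.7, 427.3, 286.4]
tcp_rot: [-180.0, 0.0, 159.5]
wrist_force: [1.0, 0.6, -0.2]
finger_gap: 85.6
```

Pin: length 141 (✓), mid (501,-221), direction -12.9°. Jig: groove back (562,88), direction about 106°, with the width and length checking out. On the way I'll get a wrist view of the jig.

Emit:
{"method": "carry_out", "body": {"series": [{"travel":[0.03,-0.05,0],"spin":-10,"hand":0.0854},{"travel":[0.055,-0.1,-0.01],"spin":-20,"hand":0.0854},{"travel":[0.08,-0.15,-0.02],"spin":-30,"hand":0.0854},{"travel":[0.105,-0.2,-0.03],"spin":-40,"hand":0.0854},{"travel":[0.13,-0.25,-0.03],"spin":-50,"hand":0.0854}]}}

```text
time_s: 1.4
ee_pos: [544.1, 177.4, 255.5]
tcp_rot: [-179.9, 0.0, 109.2]
wrist_force: [1.4, 1.1, 0.3]
finger_gap: 85.2
```

Emit:
{"method": "carry_out", "body": {"series": [{"travel":[0.01,-0.05,0],"spin":-3.3,"hand":0.0854},{"travel":[0.02,-0.09,0],"spin":-3.3,"hand":0.0854},{"travel":[0.027,-0.12,0],"spin":-3.3,"hand":0.0854},{"travel":[0.027,-0.12,0],"spin":-3.3,"hand":0.0854},{"travel":[0.027,-0.12,0],"spin":-3.3,"hand":0.0854}]}}

```text
time_s: 2.02
ee_pos: [570.7, 59.7, 256.1]
tcp_rot: [-180.0, -0.0, 106.2]
wrist_force: [-1.0, -0.4, -0.7]
finger_gap: 85.6
```

```bash
cat > snap.py <<'E'
import sys,pickle,cv2
from bench import bot,vision
n,t=sys.argv[1:3]
s=bot.observe();ci=vision.camera_info(n);p,d=vision.grab_frame(n)
pickle.dump((p,d,ci),open(f"pics/{t}.pkl","wb"));cv2.imwrite(f"pics/{t}.png",p)
print(s["time_s"],s["ee_pos"].round(2),s["tcp_rot"].round(2),s["wrist_force"].round(2),s["finger_gap"])
E
python3 snap.py wrist w1
```

```text
2.025 [570.74  59.71 256.12] [-1.7999e+02 -3.0000e-02  1.0622e+02] [-1.05 -0.43 -0.66] 85.60989655074796
```

View pics/w1.png

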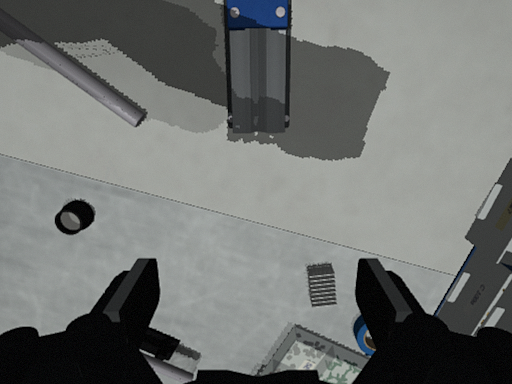

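The wrist view shows the jig's open groove upright at columns 231–289. The back face is near row 130 and the bridge is at row ~25.

Run:
```python
from h import *
p,d,ci=ld("w1")
crop(p,210,0,310,150,5,"pics/w1c.png")
P=dep(ci,d)
# block top points by depth: z 39..45
m=(P[...,2]>38)&(P[...,2]<46); m[150:]=0;m[:,:215]=0;m[:,305:]=0;m[:28]=0
print(m.sum(), np.median(P[m],0))
q=P[m][:,:2]
r=cv2.minAreaRect(q.astype(np.float32));print(r,cv2.boxPoints(r))
for row in (50,80,110):
    c=np.where(m[row])[0];print(row,c.min(),c.max(),onz(ci,c.min()-.5,row,42)[:2].round(1),onz(ci,c.max()+.5,row,42)[:2].round(1),P[row,225:296:6,2].round(0))
```

```text
4785 [548.84994716 135.58359398  40.84951188]
((549.307861328125, 132.9619140625), (50.13737106323242, 91.18758392333984), 16.770410537719727) [[512.14984  169.3833  ]
 [538.4609    82.074036]
 [586.4659    96.54053 ]
 [560.15485  183.8498  ]]
50 230 285 [517.2 152.1] [565.  165.9] [-0. 40. 40. 41. 41. 37. 36. 41. 40. 42. 42. -1.]
80 231 285 [524.5 127.8] [572.7 141.7] [-1. 41. 40. 40. 42. 37. 37. 42. 41. 41. 41.  1.]
110 232 285 [532.2 102.1] [580.9 116.2] [-1. 11. 40. 40. 41. 37. 36. 41. 41. 41. 40. -1.]
```

View pics/w1c.png

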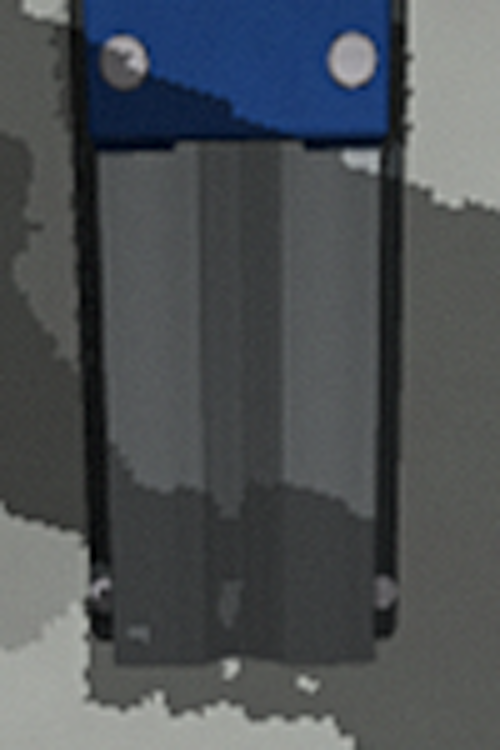

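Run:
```python
from h import *
p,d,ci=ld("w1")
f=lambda x,y,z:onz(ci,210+(x+.5)/5-.5,(y+.5)/5-.5,z)[:2]
pr=[]
for nm,a,b,z in [("edges back",(115,640),(374,640),42),("edges front",(97,160),(385,160),42),("grv back",(206,600),(284,600),42),("grv front",(199,200),(283,200),42),("apex",(243,640),(240,160),35.1),("back end",(115,662),(375,658),42)]:
    A=f(*a,z);B=f(*b,z);print(nm,A.round(1),B.round(1),"mid",((A+B)/2).round(1),"len",np.linalg.norm(A-B).round(1),"dir",np.degrees(np.arctan2(*(B-A)[::-1])).round(1)); pr.append((A+B)/2)
for i,j in ((0,1),(2,3)):
    print(np.degrees(np.arctan2(*(pr[j]-pr[i])[::-1])))
print("bridge back edge z61", f(95,140,61),f(388,135,61))
# pin prediction from wrist?
```

```text
edges back [537.4  86.6] [584.8 100.3] mid [561.1  93.4] len 49.3 dir 16.1
edges front [513.  166.4] [561.4 180.4] mid [537.2 173.4] len 50.4 dir 16.1
grv back [552.   98.6] [566.2 102.7] mid [559.1 100.7] len 14.7 dir 16.1
grv front [531.9 165.2] [546.1 169.3] mid [539.  167.3] len 14.8 dir 16.1
apex [561.1  92.4] [536.9 174.1] mid [549.  133.2] len 85.2 dir 106.6
back end [538.5  82.5] [586.   97.1] mid [562.3  89.8] len 49.7 dir 17.0
106.62812148351863
106.79374562719983
bridge back edge z61 [513.88683229 167.69499878] [559.92679441 181.78707499]
```

Emit:
{"method": "carry_out", "body": {"series": [{"travel":[0,-0.06,0],"spin":10.5,"hand":0.0854},{"travel":[-0.005,-0.12,0],"spin":21,"hand":0.0854},{"travel":[-0.01,-0.18,0],"spin":31.5,"hand":0.0854},{"travel":[-0.015,-0.24,-0.02],"spin":42,"hand":0.0854},{"travel":[-0.021,-0.291,-0.05],"spin":52.5,"hand":0.0854}]}}

```text
time_s: 2.7
ee_pos: [550.8, -232.8, 206.6]
tcp_rot: [180.0, 0.2, 159.1]
wrist_force: [0.8, -0.3, -0.6]
finger_gap: 85.7
```

Emit:
{"method": "carry_out", "body": {"series": [{"travel":[0,0,-0.03],"spin":8.4,"hand":0.0854},{"travel":[0,0,-0.03],"spin":8.4,"hand":0.0854},{"travel":[0,0,-0.03],"spin":8.4,"hand":0.0854}]}}

```text
time_s: 3.08
ee_pos: [550.8, -230.6, 177.1]
tcp_rot: [180.0, 0.0, 167.0]
wrist_force: [-0.3, 0.3, -0.5]
finger_gap: 85.5
```

```bash
python3 snap.py wrist w2
```

```text
3.075 [ 550.82 -230.56  177.08] [1.7997e+02 4.0000e-02 1.6704e+02] [-0.31  0.26 -0.55] 85.49627127562461
```

View pics/w2.png

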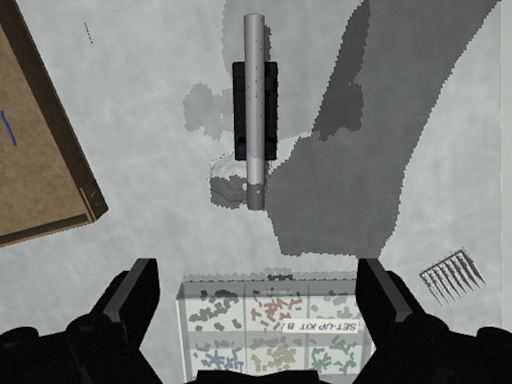

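The pin is centred near column 255, rows 13–210. The rest spans rows 62–160.

Run:
```python
from h import *
p,d,ci=ld("w2")
P=dep(ci,d)
print([ (r,P[r,255].round(0)) for r in (20,110,200)])
m=(P[...,2]>30)&(P[...,2]<50)
m[230:]=0;m[:,:225]=0;m[:,290:]=0
hsv=cv2.cvtColor(p,cv2.COLOR_BGR2HSV); m&=hsv[...,2]>60
for r in (30,60,100,140,180,200):
    c=np.where(m[r])[0];print(r,c.min(),c.max(),onz(ci,(c.min()+c.max())/2,r,40)[:2].round(1))
rows=np.where(m[:,252:258].any(1))[0];print(rows.min(),rows.max())
# far/upper end: top edge visible; camera looks from beyond? use z=38 both
a=onz(ci,255,rows.min()-.5,40);b=onz(ci,256,rows.max()+.5,40)
print(a,b,np.linalg.norm(a-b),(a+b)/2,np.degrees(np.arctan2(*(a-b)[1::-1])))
for u,v in [(233,62),(277,62),(235,160),(277,160)]: print(onz(ci,u,v,32 if v>100 else 32).round(1))
```

```text
[(20, array([ 436., -205.,   41.])), (110, array([ 493., -219.,   41.])), (200, array([ 559., -234.,   41.]))]
30 244 263 [ 441.6 -207.7]
60 245 263 [ 460.  -211.6]
100 246 263 [ 486.  -217.4]
140 246 263 [ 513.9 -223.9]
180 247 263 [ 544.  -230.6]
200 247 264 [ 560.1 -233.9]
14 209
[ 432.12844332 -204.41023146   40.        ] [ 567.93300499 -235.33975321   40.        ] 139.28213914585027 [ 500.03072415 -219.87499234   40.        ] 167.1697208493788
[ 457.6 -226.5   32. ]
[ 464.7 -196.    32. ]
[ 527.1 -242.6   32. ]
[ 534.5 -210.8   32. ]
```

Emit:
{"method": "carry_out", "body": {"series": [{"travel":[-0.001,-0.001,-0.04],"spin":0,"hand":0.0854},{"travel":[-0.001,-0.001,-0.08],"spin":0,"hand":0.0854},{"travel":[-0.001,-0.001,-0.11],"spin":0,"hand":0.0854},{"travel":[-0.001,-0.001,-0.136],"spin":0,"hand":0.0854},{"travel":[-0.001,-0.001,-0.136],"spin":0,"hand":0.05}]}}

```text
time_s: 3.75
ee_pos: [549.2, -231.7, 39.9]
tcp_rot: [180.0, -0.1, 167.1]
wrist_force: [-0.2, 0.0, 1.6]
finger_gap: 70.1
```

Emit:
{"method": "carry_out", "body": {"series": [{"travel":[0,0,0],"spin":0,"hand":0.03},{"travel":[0,0,0],"spin":0,"hand":0.005},{"travel":[0,0,0],"spin":0,"hand":0.0},{"travel":[0,0,0],"spin":0,"hand":0.0},{"travel":[0,0,0],"spin":0,"hand":0.0}]}}

```text
time_s: 4.38
ee_pos: [549.7, -232.5, 41.2]
tcp_rot: [180.0, 0.1, 167.1]
wrist_force: [1.1, 2.1, 7.6]
finger_gap: 12.2
```

Emit:
{"method": "carry_out", "body": {"series": [{"travel":[0,0,0],"spin":0,"hand":0.0},{"travel":[0,0,0],"spin":0,"hand":0.0},{"travel":[0,0,0],"spin":0,"hand":0.0}]}}

```text
time_s: 4.75
ee_pos: [549.7, -232.5, 41.1]
tcp_rot: [180.0, 0.1, 167.1]
wrist_force: [0.2, 2.2, 6.9]
finger_gap: 11.8
```

```bash
python3 snap.py wrist w3
```

```text
4.75 [ 549.68 -232.49   41.13] [1.7997e+02 9.0000e-02 1.6712e+02] [0.2  2.24 6.92] 11.770854418744504
```

View pics/w3.png

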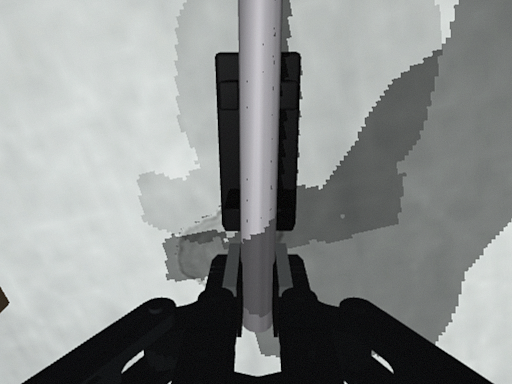

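Emit:
{"method": "carry_out", "body": {"series": [{"travel":[0,0,0.01],"spin":0,"hand":0.0},{"travel":[0,0,0.03],"spin":0,"hand":0.0},{"travel":[0,0,0.06],"spin":0,"hand":0.0},{"travel":[0,0,0.09],"spin":0,"hand":0.0},{"travel":[0,0,0.09],"spin":0,"hand":0.0}]}}

```text
time_s: 5.42
ee_pos: [549.7, -233.7, 132.8]
tcp_rot: [-180.0, 0.2, 167.1]
wrist_force: [-0.8, 0.3, -1.6]
finger_gap: 12.5
```

```bash
python3 snap.py wrist w4; python3 snap.py side s4
python3 - <<'E'
from h import *
p,d,ci=ld("s4");crop(p,240,120,400,240,5,"pics/s4c.png")
E
```

```text
5.425 [ 549.69 -233.71  132.77] [-179.96    0.23  167.06] [-0.78  0.34 -1.61] 12.492765606277258
5.475 [ 549.07 -233.37  131.39] [-1.7997e+02  1.1000e-01  1.6707e+02] [-0.49 -0.31 -2.42] 12.351158562942896
```

View pics/w4.png

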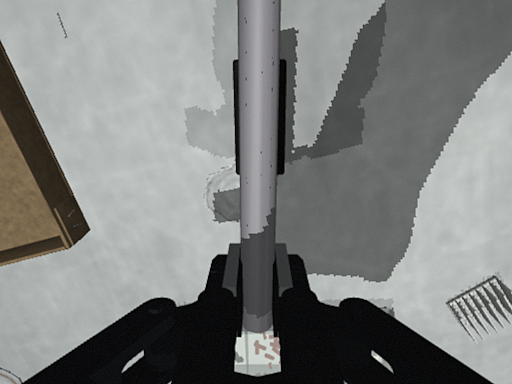

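View pics/s4c.png

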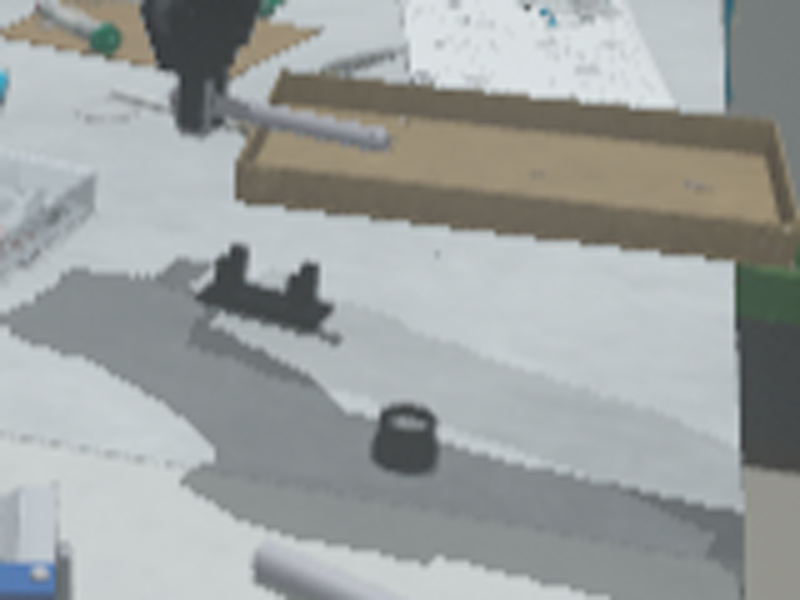

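Emit:
{"method": "carry_out", "body": {"series": [{"travel":[0.005,0.05,0],"spin":-10,"hand":0.0},{"travel":[0.01,0.1,0],"spin":-20,"hand":0.0},{"travel":[0.015,0.15,0],"spin":-30,"hand":0.0},{"travel":[0.02,0.2,0],"spin":-40,"hand":0.0},{"travel":[0.023,0.25,0],"spin":-50,"hand":0.0}]}}

```text
time_s: 6.15
ee_pos: [571.4, 18.5, 129.1]
tcp_rot: [-179.9, -0.0, 116.8]
wrist_force: [-0.4, -1.1, -1.6]
finger_gap: 11.8
```

Emit:
{"method": "carry_out", "body": {"series": [{"travel":[0,0.02,0],"spin":-6,"hand":0.0},{"travel":[0,0.036,0],"spin":-10.6,"hand":0.0},{"travel":[0,0.036,-0.02],"spin":-10.6,"hand":0.0},{"travel":[0,0.036,-0.03],"spin":-10.6,"hand":0.0},{"travel":[0,0.036,-0.03],"spin":-10.6,"hand":0.0}]}}

```text
time_s: 6.78
ee_pos: [571.1, 52.5, 99.0]
tcp_rot: [-179.8, 0.0, 106.5]
wrist_force: [-0.9, 0.2, -1.8]
finger_gap: 11.9
```

```bash
python3 snap.py wrist w5;python3 snap.py side s5
python3 - <<'E'
from h import *
p,d,ci=ld("s5");crop(p,180,170,320,290,5,"pics/s5c.png")
for t in("w4","w5"):
    p,d,ci=ld(t);P=dep(ci,d);
    for r in (10,60,110,160,210,260): print(t,r,P[r,258].round(1))
E
```

```text
6.775 [571.09  52.49  99.05] [-179.84    0.    106.47] [-0.92  0.23 -1.84] 11.932698133489701
6.825 [571.58  52.46  99.73] [-1.7991e+02  1.0000e-02  1.0646e+02] [-0.01  0.47 -1.71] 11.869275804697761
w4 10 [ 450.2 -210.3  131.2]
w4 60 [ 464.1 -213.6  131.1]
w4 110 [ 479.3 -217.1  131.8]
w4 160 [ 495.8 -220.9  132.2]
w4 210 [ 514.4 -225.2  131.2]
w4 260 [ 534.3 -229.7  132. ]
w5 10 [541.7 149.9  98.4]
w5 60 [545.8 136.3  97.7]
w5 110 [550.2 121.2  97.3]
w5 160 [555.1 104.7  97.1]
w5 210 [560.2  87.3  99.2]
w5 260 [566.3  66.8  97.7]
```

View pics/w5.png

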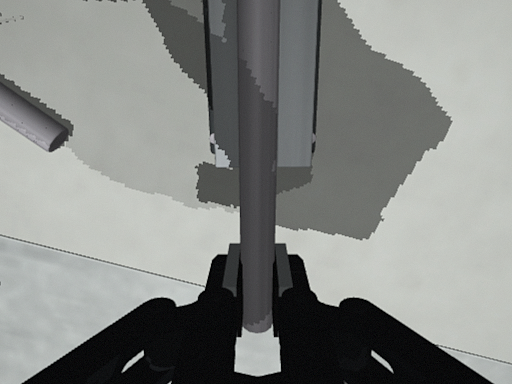

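View pics/s5c.png

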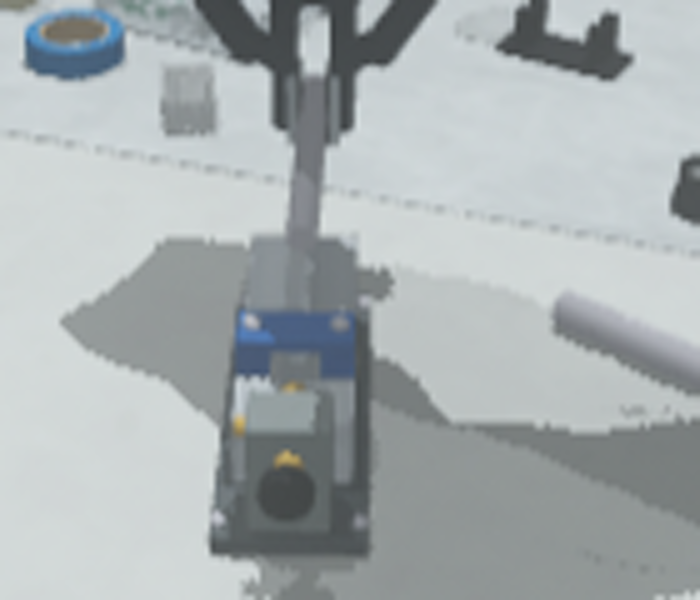

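Run:
```python
from h import *
p,d,ci=ld("w5");P=dep(ci,d)
crop(p,195,60,335,185,5,"pics/w5c.png")
u=np.array([-.284,.9588]);n=np.array([-u[1],u[0]])
for r in (20,80,110,130,150):
    m=(P[r,:,2]>37)&(P[r,:,2]<46);c=np.where(m)[0];c=c[(c>200)&(c<330)]
    pm=np.where(P[r,:,2]>80)[0];pm=pm[(pm>230)&(pm<290)]
    a=onz(ci,c.min()-.5,r,42)[:2];b=onz(ci,c.max()+.5,r,42)[:2];q=onz(ci,(pm.min()+pm.max())/2,r,93)[:2]
    o=np.array([562.3,89.0])
    print(r,c.min(),c.max(),pm.min(),pm.max(),"blk mid n",((a+b)/2-o)@n,"w",np.linalg.norm(a-b),"pin n",(q-o)@n,"u",(q-o)@u)
```

```text
20 209 317 237 279 blk mid n 0.20081341116428575 w 49.60058391847575 pin n 2.4320447813915522 u 62.2246274819322
80 212 314 238 287 blk mid n 0.11078399937866203 w 49.356389687019686 pin n 0.9300621134809445 u 43.85057324393381
110 213 313 239 277 blk mid n 0.06231509341816927 w 49.71656153915045 pin n 2.465554522302111 u 33.91718155534027
130 214 312 239 277 blk mid n 0.028355065055170346 w 49.63354973142358 pin n 2.4737588393560017 u 26.986562127826993
150 215 311 239 276 blk mid n -0.006885067158828954 w 49.547410556747266 pin n 2.662753196832944 u 19.79490935202413
```

View pics/w5c.png

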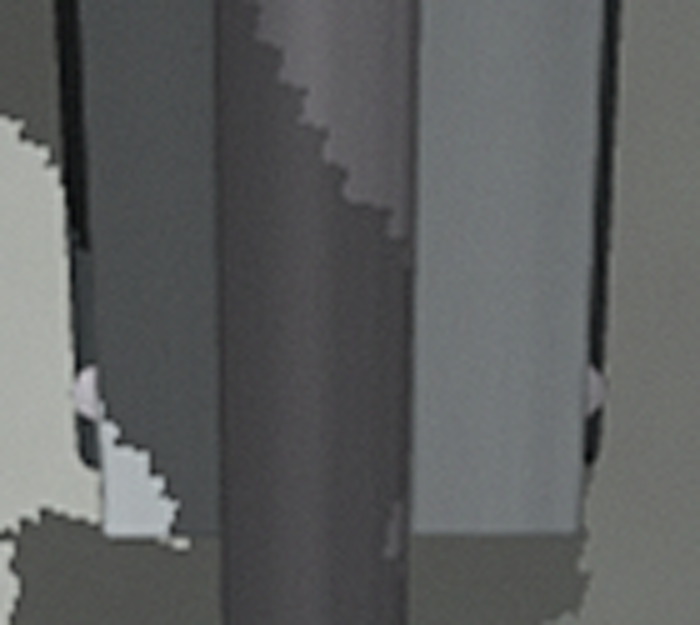

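Emit:
{"method": "carry_out", "body": {"series": [{"travel":[0.0023,0.0003,-0.01],"spin":0,"hand":0.0},{"travel":[0.0023,0.0003,-0.025],"spin":0,"hand":0.0},{"travel":[0.0023,0.0003,-0.037],"spin":0,"hand":0.0},{"travel":[0.0023,0.0003,-0.042],"spin":0,"hand":0.0},{"travel":[0.0023,0.0003,-0.042],"spin":0,"hand":0.0}]}}

```text
time_s: 7.5
ee_pos: [574.0, 53.2, 57.7]
tcp_rot: [-179.9, -0.0, 106.5]
wrist_force: [0.2, 0.7, -1.9]
finger_gap: 12.1
```

```bash
python3 snap.py wrist w6
python3 - <<'E'
from h import *
p,d,ci=ld("w6");P=dep(ci,d)
u=np.array([-.284,.9588]);n=np.array([-u[1],u[0]]);o=np.array([562.3,89.0])
for r in (20,80,110):
    m=(P[r,:,2]>37)&(P[r,:,2]<46);c=np.where(m)[0];c=c[(c>190)&(c<340)]
    pm=np.where(P[r,:,2]>48)[0];pm=pm[(pm>230)&(pm<290)]
    if len(c)==0 or len(pm)==0: continue
    a=onz(ci,c.min()-.5,r,42)[:2];b=onz(ci,c.max()+.5,r,42)[:2];q=onz(ci,(pm.min()+pm.max())/2,r,52)[:2]
    print(r,c.min(),c.max(),pm.min(),pm.max(),"blk",((a+b)/2-o)@n,np.linalg.norm(a-b),"pin n",(q-o)@n,P[r,258,2])
E
```

```text
7.5 [573.96  53.22  57.72] [-179.95   -0.    106.49] [ 0.19  0.67 -1.93] 12.14373638783374
20 191 327 237 279 blk -0.8199919511451287 47.52176877617943 pin n -0.46879036860384377 56.00696407804877
80 191 324 238 278 blk -0.2733757243138354 48.946545919989035 pin n -0.4533159091086134 55.93347193828701
110 192 322 239 277 blk -0.07168588047680731 49.1542202607564 pin n -0.4449464737204531 57.05108740624871
```

View pics/w6.png

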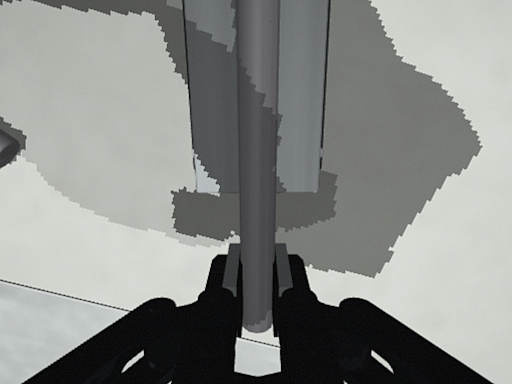

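The pin is centred over the groove and about 5 mm above seated. Lowering.

Emit:
{"method": "carry_out", "body": {"series": [{"travel":[0,0,-0.002],"spin":0,"hand":0.0},{"travel":[0,0,-0.004],"spin":0,"hand":0.0},{"travel":[0,0,-0.004],"spin":0,"hand":0.0}]}}

```text
time_s: 7.92
ee_pos: [574.2, 53.5, 54.3]
tcp_rot: [180.0, -0.0, 106.5]
wrist_force: [0.5, -0.3, -1.4]
finger_gap: 11.5
```

Emit:
{"method": "carry_out", "body": {"series": [{"travel":[0,0,-0.001],"spin":0,"hand":0.0},{"travel":[0,0,-0.001],"spin":0,"hand":0.0}]}}

```text
time_s: 8.18
ee_pos: [574.2, 53.4, 53.3]
tcp_rot: [-180.0, 0.0, 106.5]
wrist_force: [0.5, -0.2, -1.5]
finger_gap: 12.0
```

Emit:
{"method": "carry_out", "body": {"series": [{"travel":[0,0,-0.001],"spin":0,"hand":0.0},{"travel":[0,0,-0.001],"spin":0,"hand":0.0}]}}

```text
time_s: 8.43
ee_pos: [574.2, 53.4, 52.2]
tcp_rot: [-180.0, 0.0, 106.5]
wrist_force: [-0.1, -0.4, -0.6]
finger_gap: 12.0
```

Emit:
{"method": "carry_out", "body": {"series": [{"travel":[0,0,-0.001],"spin":0,"hand":0.0},{"travel":[0,0,-0.001],"spin":0,"hand":0.0}]}}

```text
time_s: 8.68
ee_pos: [574.2, 53.3, 51.4]
tcp_rot: [-180.0, -0.0, 106.5]
wrist_force: [-0.8, 0.0, 2.2]
finger_gap: 11.9
```

Contact is felt at TCP z 51.4. Opening.

Emit:
{"method": "carry_out", "body": {"series": [{"travel":[0,0,0],"spin":0,"hand":0.016},{"travel":[0,0,0],"spin":0,"hand":0.022},{"travel":[0,0,0],"spin":0,"hand":0.04},{"travel":[0,0,0],"spin":0,"hand":0.05},{"travel":[0,0,0],"spin":0,"hand":0.05}]}}

```text
time_s: 9.3
ee_pos: [574.2, 53.4, 51.2]
tcp_rot: [-180.0, 0.0, 106.5]
wrist_force: [-0.1, -0.0, 0.2]
finger_gap: 49.9
```

Emit:
{"method": "carry_out", "body": {"series": [{"travel":[0,0,0.02],"spin":0,"hand":0.05},{"travel":[0,0,0.05],"spin":0,"hand":0.05},{"travel":[0,0,0.08],"spin":0,"hand":0.05},{"travel":[0,0,0.08],"spin":0,"hand":0.05}]}}

```text
time_s: 9.8
ee_pos: [575.2, 53.5, 133.2]
tcp_rot: [179.8, 0.0, 106.5]
wrist_force: [0.3, 0.1, -0.6]
finger_gap: 49.9
```

```bash
python3 snap.py wrist w7
python3 - <<'E'
from h import *
p,d,ci=ld("w7");P=dep(ci,d)
u=np.array([-.284,.9588]);n=np.array([-u[1],u[0]]);o=np.array([562.3,89.0])
for r in range(20,330,30):
    pm=np.where((P[r,:,2]>47)&(P[r,:,2]<57))[0];pm=pm[(pm>230)&(pm<290)]
    if len(pm)==0: continue
    q=onz(ci,(pm.min()+pm.max())/2,r,50)[:2]
    print(r,pm.min(),pm.max(),"n",((q-o)@n).round(2),"u",((q-o)@u-80).round(1),P[r,258,2])
E
```

```text
9.8 [575.23  53.51 133.19] [1.7980e+02 2.0000e-02 1.0651e+02] [ 0.29  0.09 -0.59] 49.94719896002272
20 242 263 n 0.65 u -7.7 50.10101162019927
50 242 264 n 0.47 u -22.3 52.00167920657353
80 243 265 n -0.01 u -37.6 50.6087625077472
110 244 264 n 0.06 u -53.8 51.43787372412265
140 244 264 n 0.14 u -70.9 50.966134423138556
170 245 265 n -0.38 u -88.9 52.25332628597286
200 245 264 n -0.01 u -108.1 50.7698881630094
230 246 264 n -0.25 u -128.4 50.39867486604089
```

View pics/w7.png

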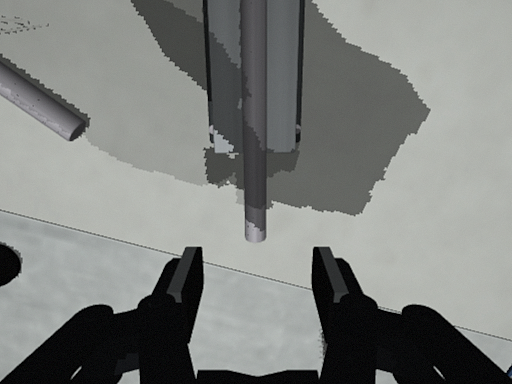

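The pin is seated: offset ~0, top level at about 51, rear end at jig x ≈ -135. Next I'll shut the fingers and come down behind its rear end.

Emit:
{"method": "carry_out", "body": {"series": [{"travel":[0.0102,-0.0345,0],"spin":0,"hand":0.03},{"travel":[0.0102,-0.0345,0],"spin":0,"hand":0.0},{"travel":[0.0102,-0.0345,-0.02],"spin":0,"hand":0.0},{"travel":[0.0102,-0.0345,-0.05],"spin":0,"hand":0.0},{"travel":[0.0102,-0.0345,-0.07],"spin":0,"hand":0.0}]}}

```text
time_s: 10.48
ee_pos: [583.4, 19.6, 59.2]
tcp_rot: [-179.9, -0.1, 106.5]
wrist_force: [-0.0, -0.1, -0.4]
finger_gap: -0.1
```

Emit:
{"method": "carry_out", "body": {"series": [{"travel":[0,0,0],"spin":0,"hand":0.0},{"travel":[0,0,0],"spin":0,"hand":0.0},{"travel":[0,0,0],"spin":0,"hand":0.0}]}}

```text
time_s: 10.85
ee_pos: [584.8, 19.0, 62.0]
tcp_rot: [179.9, 0.0, 106.5]
wrist_force: [-0.4, -0.7, -0.3]
finger_gap: -0.0
```

```bash
python3 snap.py wrist w8
```

```text
10.85 [584.78  19.04  61.99] [1.7994e+02 1.0000e-02 1.0650e+02] [-0.4 -0.7 -0.3] -0.04590755931194949
```

View pics/w8.png

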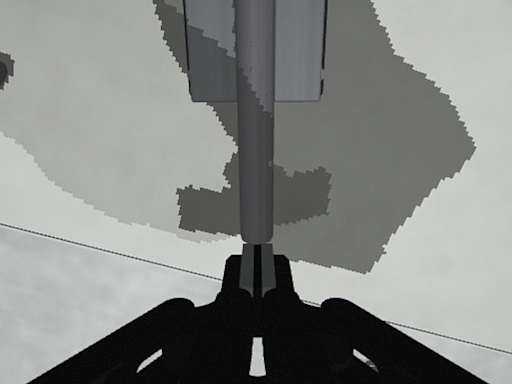

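Emit:
{"method": "carry_out", "body": {"series": [{"travel":[-0.0011,0.0038,0],"spin":0,"hand":0.0},{"travel":[-0.0023,0.0077,0],"spin":0,"hand":0.0},{"travel":[-0.0034,0.0115,0],"spin":0,"hand":0.0},{"travel":[-0.0045,0.0153,0],"spin":0,"hand":0.0},{"travel":[-0.0057,0.0192,0],"spin":0,"hand":0.0}]}}

```text
time_s: 11.52
ee_pos: [578.8, 38.1, 61.3]
tcp_rot: [180.0, 0.0, 106.5]
wrist_force: [1.1, -2.9, 1.3]
finger_gap: -0.2
```

```bash
python3 snap.py wrist w9; python3 snap.py side s9
python3 - <<'E'
from h import *
p,d,ci=ld("s9");crop(p,200,200,280,290,6,"pics/s9c.png")
p,d,ci=ld("s5");print(p.shape)
E
```

```text
11.525 [578.79  38.11  61.35] [1.7998e+02 2.0000e-02 1.0649e+02] [ 1.07 -2.88  1.29] -0.21876542304851174
11.575 [578.58  38.8   61.28] [ 1.8000e+02 -1.0000e-02  1.0653e+02] [ 0.3  -2.36  1.21] -0.11447462378715896
(384, 512, 3)
```

View pics/w9.png

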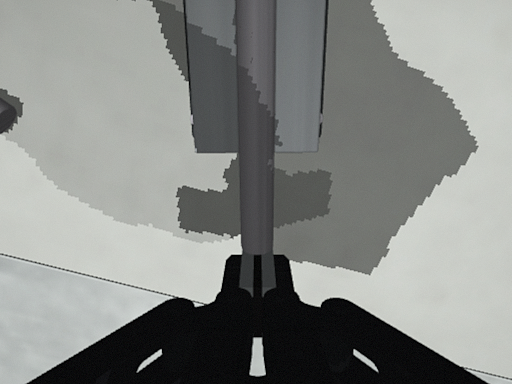

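View pics/s9c.png

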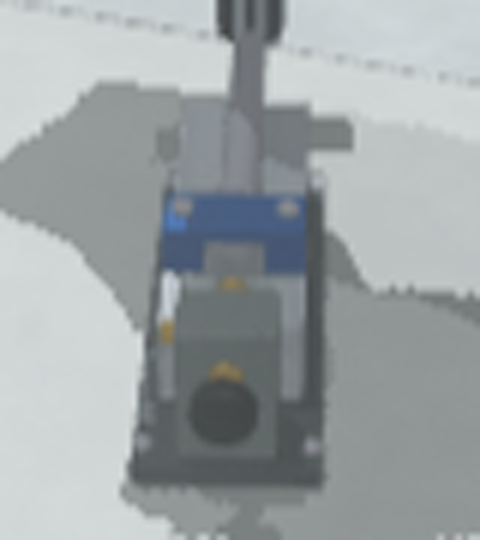

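Pushing works, with the pin sliding at about 2.5 N of friction. I'll advance 12 mm more and then go slowly.

Emit:
{"method": "carry_out", "body": {"series": [{"travel":[-0.0007,0.0024,0],"spin":0,"hand":0.0},{"travel":[-0.0014,0.0048,0],"spin":0,"hand":0.0},{"travel":[-0.0021,0.0072,0],"spin":0,"hand":0.0},{"travel":[-0.0028,0.0096,0],"spin":0,"hand":0.0},{"travel":[-0.0034,0.0115,0],"spin":0,"hand":0.0}]}}

```text
time_s: 12.25
ee_pos: [575.2, 49.8, 61.2]
tcp_rot: [-180.0, -0.0, 106.5]
wrist_force: [-0.2, -1.6, 0.2]
finger_gap: 0.3
```

Emit:
{"method": "carry_out", "body": {"series": [{"travel":[-0.0003,0.001,0],"spin":0,"hand":0.0},{"travel":[-0.0006,0.002,0],"spin":0,"hand":0.0}]}}

```text
time_s: 12.5
ee_pos: [574.6, 51.6, 61.3]
tcp_rot: [-180.0, 0.0, 106.5]
wrist_force: [0.2, -1.8, -0.5]
finger_gap: -0.1
```

Emit:
{"method": "carry_out", "body": {"series": [{"travel":[-0.0003,0.001,0],"spin":0,"hand":0.0},{"travel":[-0.0006,0.002,0],"spin":0,"hand":0.0}]}}

```text
time_s: 12.75
ee_pos: [574.0, 53.6, 61.3]
tcp_rot: [-180.0, 0.0, 106.5]
wrist_force: [-0.1, -2.4, 0.3]
finger_gap: 0.0
```

Emit:
{"method": "carry_out", "body": {"series": [{"travel":[-0.00015,0.0005,0],"spin":0,"hand":0.0},{"travel":[-0.0003,0.001,0],"spin":0,"hand":0.0}]}}

```text
time_s: 13.0
ee_pos: [573.8, 54.6, 61.3]
tcp_rot: [-180.0, 0.0, 106.5]
wrist_force: [0.1, -2.2, -0.3]
finger_gap: 0.1
```

Emit:
{"method": "carry_out", "body": {"series": [{"travel":[-0.00015,0.0005,0],"spin":0,"hand":0.0},{"travel":[-0.0003,0.001,0],"spin":0,"hand":0.0}]}}

```text
time_s: 13.25
ee_pos: [573.4, 55.6, 61.3]
tcp_rot: [-180.0, 0.0, 106.5]
wrist_force: [-1.1, -2.2, 0.5]
finger_gap: 0.3
```

```bash
python3 snap.py top t1
python3 - <<'E'
from h import *
p,d,ci=ld("top0");q=ld("t1")[0]
cv2.imwrite("pics/t1c.png",np.vstack([cv2.resize(x[168:208,148:228],None,fx=7,fy=7,interpolation=cv2.INTER_CUBIC) for x in (p,q)]))
E
```

```text
13.25 [573.45  55.6   61.28] [-179.99    0.    106.5 ] [-1.13 -2.25  0.47] 0.30064659561505713
```

View pics/t1c.png

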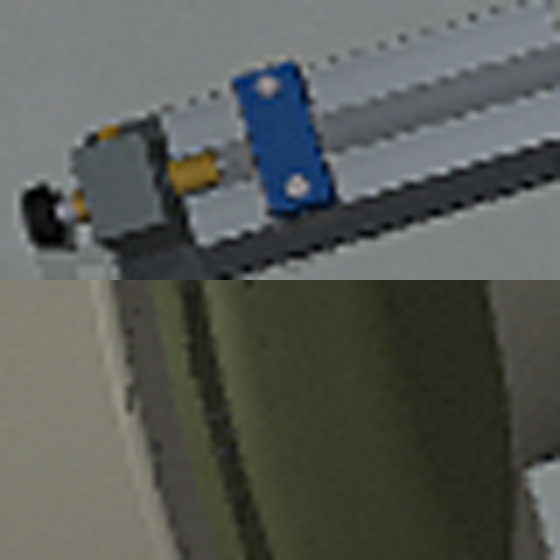

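Run:
```python
from h import *
p,d,ci=ld("top0")
u=np.array([-.284,.9588]);o=np.array([562.3,89.0])
for nm,(x,y),z in [("tip",(219,168),49),("bridge front",(238,140),61),("bridge front2",(268,208),61),("bridge back",(300,66),61),("bridge back2",(332,203),61),("bore",(168,178),49)]:
    q=onz(ci,148+x/7-.43,168+y/7-.43,z)[:2]; print(nm,((q-o)@u-80).round(1))
```

```text
tip 45.5
bridge front 35.3
bridge front2 31.7
bridge back 8.1
bridge back2 10.4
bore 63.2
```

The top view puts the nose tip at jig x ≈ 46 ±3, and the pin front is now at about 36. I'll continue by feel.

Emit:
{"method": "carry_out", "body": {"series": [{"travel":[-0.00015,0.0005,0],"spin":0,"hand":0.0},{"travel":[-0.0003,0.001,0],"spin":0,"hand":0.0},{"travel":[-0.00045,0.0015,0],"spin":0,"hand":0.0},{"travel":[-0.0006,0.002,0],"spin":0,"hand":0.0}]}}

```text
time_s: 13.8
ee_pos: [572.9, 57.6, 61.3]
tcp_rot: [-180.0, 0.0, 106.5]
wrist_force: [-0.9, -2.1, -0.2]
finger_gap: 0.2
```

Emit:
{"method": "carry_out", "body": {"series": [{"travel":[-0.00015,0.0005,0],"spin":0,"hand":0.0},{"travel":[-0.0003,0.001,0],"spin":0,"hand":0.0},{"travel":[-0.00045,0.0015,0],"spin":0,"hand":0.0}]}}

```text
time_s: 14.18
ee_pos: [572.4, 59.1, 61.2]
tcp_rot: [-180.0, 0.0, 106.5]
wrist_force: [-0.8, -2.5, 0.0]
finger_gap: -0.1
```

Emit:
{"method": "carry_out", "body": {"series": [{"travel":[-0.00015,0.0005,0],"spin":0,"hand":0.0},{"travel":[-0.0003,0.001,0],"spin":0,"hand":0.0}]}}

```text
time_s: 14.42
ee_pos: [572.2, 60.1, 61.3]
tcp_rot: [-180.0, 0.0, 106.5]
wrist_force: [-1.1, -1.7, 0.3]
finger_gap: 0.3
```

Emit:
{"method": "carry_out", "body": {"series": [{"travel":[-0.00015,0.0005,0],"spin":0,"hand":0.0},{"travel":[-0.0003,0.001,0],"spin":0,"hand":0.0}]}}

```text
time_s: 14.68
ee_pos: [571.8, 61.1, 61.3]
tcp_rot: [-180.0, 0.0, 106.5]
wrist_force: [-1.0, -1.7, 0.3]
finger_gap: -0.3
```

Emit:
{"method": "carry_out", "body": {"series": [{"travel":[-0.00015,0.0005,0],"spin":0,"hand":0.0},{"travel":[-0.0003,0.001,0],"spin":0,"hand":0.0}]}}

```text
time_s: 14.92
ee_pos: [571.5, 62.1, 61.3]
tcp_rot: [-180.0, 0.0, 106.5]
wrist_force: [-0.5, -2.2, 2.1]
finger_gap: -0.0
```

Emit:
{"method": "carry_out", "body": {"series": [{"travel":[-0.00015,0.0005,0],"spin":0,"hand":0.0},{"travel":[-0.0003,0.001,0],"spin":0,"hand":0.0}]}}

```text
time_s: 15.18
ee_pos: [571.3, 63.1, 61.3]
tcp_rot: [180.0, 0.0, 106.5]
wrist_force: [-1.0, -3.3, -0.6]
finger_gap: 0.1
```

Emit:
{"method": "carry_out", "body": {"series": [{"travel":[-0.00015,0.0005,0],"spin":0,"hand":0.0},{"travel":[-0.00015,0.0005,0],"spin":0,"hand":0.0}]}}

```text
time_s: 15.42
ee_pos: [571.1, 63.6, 61.3]
tcp_rot: [-180.0, 0.0, 106.5]
wrist_force: [-1.4, -2.9, 0.5]
finger_gap: 0.1
```

Emit:
{"method": "carry_out", "body": {"series": [{"travel":[-0.00015,0.0005,0],"spin":0,"hand":0.0},{"travel":[-0.00015,0.0005,0],"spin":0,"hand":0.0}]}}

```text
time_s: 15.68
ee_pos: [571.0, 64.1, 61.3]
tcp_rot: [180.0, 0.0, 106.5]
wrist_force: [-0.6, -2.5, 1.2]
finger_gap: -0.2
```

Emit:
{"method": "carry_out", "body": {"series": [{"travel":[-0.00015,0.0005,0],"spin":0,"hand":0.0},{"travel":[-0.0003,0.001,0],"spin":0,"hand":0.0}]}}

```text
time_s: 15.92
ee_pos: [570.6, 65.1, 61.3]
tcp_rot: [180.0, 0.0, 106.5]
wrist_force: [-0.4, -3.3, 1.4]
finger_gap: 0.5
```

Emit:
{"method": "carry_out", "body": {"series": [{"travel":[-0.00015,0.0005,0],"spin":0,"hand":0.0},{"travel":[-0.00015,0.0005,0],"spin":0,"hand":0.0}]}}

```text
time_s: 16.18
ee_pos: [570.6, 65.2, 61.3]
tcp_rot: [180.0, 0.0, 106.5]
wrist_force: [-0.9, -5.1, 0.8]
finger_gap: 0.0
```

Nose contact: the TCP has stalled and the force is rising. I'll raise it in small steps.

Emit:
{"method": "carry_out", "body": {"series": [{"travel":[-0.0001,0.0003,0],"spin":0,"hand":0.0},{"travel":[-0.0001,0.0003,0],"spin":0,"hand":0.0}]}}

```text
time_s: 16.42
ee_pos: [570.6, 65.3, 61.3]
tcp_rot: [180.0, 0.0, 106.5]
wrist_force: [-0.3, -5.6, 0.6]
finger_gap: 0.2
```

Emit:
{"method": "carry_out", "body": {"series": [{"travel":[-0.0001,0.0004,0],"spin":0,"hand":0.0},{"travel":[-0.0001,0.0004,0],"spin":0,"hand":0.0}]}}

```text
time_s: 16.68
ee_pos: [570.6, 65.3, 61.3]
tcp_rot: [180.0, 0.1, 106.5]
wrist_force: [0.6, -7.4, 0.1]
finger_gap: -0.1
```

Emit:
{"method": "carry_out", "body": {"series": [{"travel":[-0.0001,0.0004,0],"spin":0,"hand":0.0},{"travel":[-0.0001,0.0004,0],"spin":0,"hand":0.0}]}}

```text
time_s: 16.92
ee_pos: [570.6, 65.3, 61.3]
tcp_rot: [180.0, 0.1, 106.4]
wrist_force: [0.2, -8.3, 0.0]
finger_gap: -0.2
```

Emit:
{"method": "carry_out", "body": {"series": [{"travel":[-0.0001,0.0004,0],"spin":0,"hand":0.0},{"travel":[-0.0001,0.0004,0],"spin":0,"hand":0.0},{"travel":[-0.0001,0.0004,0],"spin":0,"hand":0.0},{"travel":[-0.0001,0.0004,0],"spin":0,"hand":0.0}]}}

```text
time_s: 17.42
ee_pos: [570.6, 65.4, 61.3]
tcp_rot: [180.0, 0.1, 106.4]
wrist_force: [-0.0, -8.4, 0.3]
finger_gap: -0.1
```

It held at about 8.4 N measured for half a second. Backing straight off along the groove, then up.

Emit:
{"method": "carry_out", "body": {"series": [{"travel":[0.0003,-0.001,0],"spin":0,"hand":0.0},{"travel":[0.0009,-0.003,0],"spin":0,"hand":0.0},{"travel":[0.0024,-0.008,0],"spin":0,"hand":0.0},{"travel":[0.0045,-0.015,0],"spin":0,"hand":0.0},{"travel":[0.0075,-0.025,0],"spin":0,"hand":0.0}]}}

```text
time_s: 18.05
ee_pos: [577.8, 41.8, 61.3]
tcp_rot: [180.0, -0.0, 106.5]
wrist_force: [0.3, -0.7, -0.0]
finger_gap: 0.1
```

Emit:
{"method": "carry_out", "body": {"series": [{"travel":[0,0,0.02],"spin":0,"hand":0.0},{"travel":[0.01,-0.04,0.06],"spin":0,"hand":0.0},{"travel":[0.02,-0.08,0.12],"spin":0,"hand":0.0},{"travel":[0.03,-0.12,0.15],"spin":0,"hand":0.0},{"travel":[0.03,-0.12,0.15],"spin":0,"hand":0.0}]}}

```text
time_s: 18.68
ee_pos: [609.4, -83.6, 214.9]
tcp_rot: [179.7, 0.3, 106.1]
wrist_force: [-0.8, 1.5, -1.0]
finger_gap: 0.5
```

```bash
python3 snap.py wrist w10; python3 snap.py top t2;python3 snap.py side s10
python3 - <<'E'
from h import *
q=ld("t2")[0];s=ld("s10")[0]
cv2.imwrite("pics/t2c.png",np.vstack([cv2.resize(q[168:208,148:248],(700,280),interpolation=cv2.INTER_CUBIC),cv2.resize(s[205:285,180:380],(700,280),interpolation=cv2.INTER_CUBIC)]))
E
```

```text
18.675 [609.39 -83.61 214.95] [179.66   0.25 106.13] [-0.77  1.53 -1.03] 0.501257045544332
18.725 [608.22 -80.64 212.85] [1.7983e+02 9.0000e-02 1.0628e+02] [ 0.05  0.07 -0.94] 0.11749552306006744
18.775 [607.46 -78.65 211.51] [ 1.7996e+02 -1.0000e-02  1.0641e+02] [-0.95  0.47 -0.47] 0.00033816977544186955
```

View pics/t2c.png

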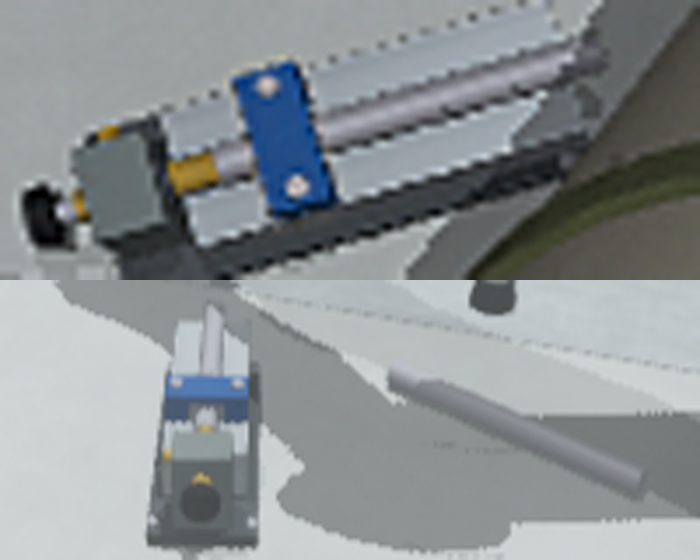

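View pics/w10.png

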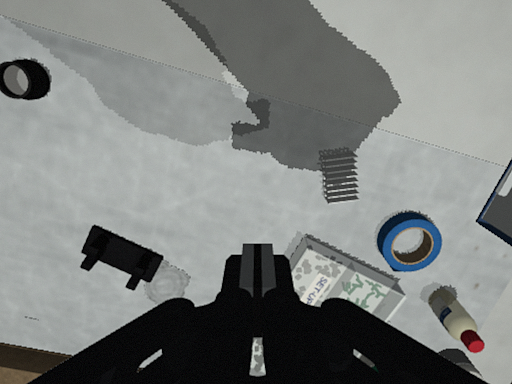

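The top view shows the pin through the bridge with its end against the brass nose. The bystanders are untouched and the arm is clear, so I'm handing in.

```bash
python3 -c "
from bench import bot
print(bot.close_job())"
```

```text
the job is handed in; nothing more can be done
None
```

The pin gauge is lying in the V-groove under the bridge, let go, with its end against the brass nose. I handed the job in at about 18.8 s. No verdict is reported, so this rests on my own checks.

**What I did:** I gripped the pin by its overhang beyond the rest's post and lowered it into the open part of the groove until I felt contact. Then I let go and pushed it along from behind with closed fingers. The tool stalled when the pin reached the nose. I raised the push in small steps and held it at about 8.4 N on the wrist, roughly 6 N on the stop after about 2.3 N of sliding friction. Then I backed straight off.

**Last checks:**
- **Seating:** measured just after laying it down, before the push, the pin was within about 0.7 mm of the groove's axis and level. I did not measure it again after the push.
- **Contact:** the last top view shows the pin's end meeting the nose with no visible gap. The picture cannot resolve contact to better than about a millimetre.
- **Bystanders:** the loupe and heatsink look untouched in the last pictures. I did not look again at the terminal block, but the arm worked well away from it.

**Disagreements:**
- **Grip:** the gripper read an opening of about 12 mm on the 14 mm pin, though the grip held.
- **Calibration:** the camera and arm positions differed by about 2 mm sideways, which I corrected before lowering.

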